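Lock a thermometer holder into the stirrer's bayonet socket

TASK

Mount the thermometer holder on the magnetic stirrer: lift it out of its white storage block, pass its T-shaped foot down through the slot of the socket on the stirrer's side with the ring arm pointing to the stirrer's back, press it down against the spring and turn it a quarter turn clockwise (seen from above) so that the ring swings over the stirring plate, then let the spring raise it into its catch and let go, leaving it upright and locked. Feel for the slot gently, never force the holder against the stirrer or socket, keep it upright, and do not disturb the glassware and the tin.

Things in the scene. Friction and masses are not known exactly. Their poses are not given: they have to be found in the camera images.
- holder: Loose thermometer holder, about 140 g. Origin: centre of the underside of its steel T foot, 30 (x) x 10 (y) x 8 mm high; z up along its round post (9 mm diameter); x along foot, arm and grip. A 6 mm thick arm with a ring runs along +x at height 72 mm. Stands in the storage block at the start, leaning up to 2 degrees. Hold it firmly (60 N or more) to carry the spring load.
- grip (a point): Holder's grey plastic bar grip, 50 (x) x 14 (y) x 30 mm high, on top of the post (90 to 120 mm above the foot's underside). This point is on the post's axis, 107 mm above the foot's underside: with the TCP here, pinching across the 14 mm from above, the fingertips clear the arm.
- ring (a point): Centre of the holder's ring (about 30 mm outside), 80 mm along the holder's +x from the post, 72 mm above the foot's underside.
- dock: White storage block, fixed, 85 (x) x 70 (y) x 53 mm high, origin under its centre. A pocket in its top, 45 mm deep and 0.75 mm larger all round than the foot, long side along x, holds the holder's foot (holder's x along the block's x): draw the holder straight up by more than 45 mm.
- stirrer: Magnetic stirrer, fixed, off-white, 180 (x) x 150 (y) x 70 mm high, origin under its centre, yaw only; round white plate on top (130 mm, at 78 mm). Front with knobs: -x; back: +x; left: +y. On the +y side a rail carries an aluminium socket shoe 60 (x) x 56 (y) mm, top face at 70 mm, with a slot 32 (along the stirrer's x) x 15 mm through its 8 mm top wall.
- rail_mark (a point): Point fixed on the stirrer, level with the shoe's top face, on the slot's mid-line: 30 mm to +x, 113 mm to +y, 70 mm up from the stirrer's origin. The shoe is clamped anywhere along the rail: the slot's centre lies 3 to 21 mm from this point towards the stirrer's front (-x). How far is not measured: feel or look for it. Sideways (y) the slot is on the point.
- catch_level (a point): 16 mm straight below rail_mark: the height of the foot's underside when locked in the catch. A spring plate meets the foot 3 mm above this level and pushes up with 3 N plus 0.8 N per mm; hard end 10 mm below this level. The foot can turn only 4.5 to 10 mm below this level, only clockwise from above; stops end the turn at 94 to 100 degrees. The catch takes 83 to 97 degrees.
- dish: Low glass dish, 72 mm across and 26 mm high, standing on the stirring plate; leave it alone. Origin under its centre.
- reagent: Amber bottle, 60 mm diameter, 110 mm high, on the bench; leave it alone. Origin under its centre.
- beaker: Glass beaker, 72 mm across, 95 mm high, on the bench; leave it alone. Origin under its centre.
- tin: Rectangular steel tin 80 x 60 x 95 mm with a round white cap, 109 mm high in all, on the bench; leave it alone. Origin under its centre.
Not all that is in view belongs to the job. There is more than one size of the holder; the job needs the largest. Leave any blue look-alike of the dock alone.

How it is judged:
By the outcome, as a careful person would: the job done as asked, in the order asked, and still so for the second after the job is handed in, with the robot touching nothing.
It also fails if it takes over 64 s, if anything falls off the work surface, if the arm or the gripper's body presses on something with over 40 N, if the wrist force passes 120 N, or if a joint passes its speed limit or range.

ROBOT

A 6-joint arm with a two-finger parallel gripper is mounted at the origin on the work surface. World frame = base frame: x ahead of the robot, y to its left, z up, the work surface at z = 0. Lengths are in m, angles in rad, forces in N, time in s.
With the tool pointing down it reaches from about 0.35 to 0.85 m from the base axis. Payload 8.1 kg.
Tool frame: the origin (TCP) lies between the finger pads, 19 mm behind the fingertips; this is the grasp point; z points along the fingers, y is the line along which they close (so a half turn about z gives the same grasp; the last joint's range is limited). The gripper opens to 85 mm and grips with 20 to 120 N. Pads are 22 mm wide; open, the fingers measure 114 mm over their backs; the gripper's body (76 mm by 85 mm) begins 54 mm behind the grasp point. The pads swing forward as they close: fully open they stand 13 mm farther back than shut.
Start: joints at [-1.269, 0.13, 1.488, -0, 1.523, -0.085], TCP at [0.226, -0.556, 0.25] pointing down, gripper open.
Joint ranges: [-2.96, 2.96], [-0.89, 2.26], [0.02, 2.5], [-1.34, 4.48], [0, 2.73], [-2.66, 2.66]. Speed limits (rad/s): [2.39, 2.39, 2.79, 3.14, 3.14, 3.14].

INTERFACE

Orientations are given as a unit quaternion [x, y, z, w].
In Python, from rig import arm gives the robot as it stands.
- The arm moves only by the tool servo_tool, never from a script. Its argument "commands" is a list of rows, each a list of 7 numbers: the opening, from 0 (shut) to 1 (fully open), then the shift along the tool's x, y, z in mm, then the turn, a rotation vector about the tool's x, y, z in rad. In form: [[jaw, dx, dy, dz, rx, ry, rz], ...]. A call has exactly 5 rows; each row is the pose to reach, as a shift and turn from the pose commanded when the call began, along the tool's axes at that moment; what a row does not reach only later rows make up. A row lasts 1/8 s, in which the tool goes at most 62.5 mm and 10.7 degrees, less where a joint would pass 70% of its speed; a pose out of reach is approached as far as the arm can. A call with a gripper value outside its range is refused whole. The fingers move at their own pace and stop on an object; "squeeze" is the grip in N (left out, the last holds). Time passes only in rows, so rows that repeat a pose let the fingers close, or fill a call up. It gives the time, the measured TCP pose, the force, the opening and the grip force at its end, in the units of the state.
- arm.read_state(): the state, without advancing time (a new reading comes with each control period).
- arm.read_camera(name): name is "scene" or "top"; returns the picture (420x560x3 uint8, red, green, blue); there is no depth.
- arm.camera_info(name): a dict with "fovy" (degrees; the focal length in pixels is half the picture's height over the tangent of half this angle, whatever the lens; pixels are square), "cx", "cy" (the principal point, pixels), "R" (3x3) and "t" (3): a world point X has camera coordinates R X + t. Camera axes: x right, y down, z forward; pixel columns grow to the right and rows downward; lengths in m; the calibration is good to about 2 mm. A picture is of the moment at which its call begins. camera_info takes no time and is no camera call.
- arm.job_done(): hands the job in; it is judged then, once.
The state is a dict: "time_s": time; "joint_pos": joint angles; "dq": joint speeds; "effort": joint torques, N m; "ee_pos": TCP position; "orientation": TCP orientation; "contact_force": force on the tool from outside, world axes, zero at the start; "wrist_torque": the same for the moment, N m; "opening": finger opening in m; "grasp_force": force on a finger pad.
Only numpy, scipy, OpenCV 4.12 (cv2) and the standard library are available. Lean on these libraries where they do the work, as an engineer would, in place of code of your own. Each camera call takes 0.05 s, during which the arm holds its last target. There are 200 camera calls.

## Working session

There is one attempt and no reset: what is moved stays moved. The work goes in short steps, Python scripts to look and compute and a tool call to move; the robot and the scene stay as the last step left them, time stands still between calls to the robot, and variables do not carry over. Pictures are saved under pics/ and viewed, at most 10 in all, crops included, and the job is handed in when it is done.

Besides the shell and the picture viewer there is one more tool, called after ">>>" as a command line: name --pt "numbers of a row" for each row, then --argument value for the rest. servo_tool: Moves the arm, as the interface text tells. Its arguments: {"type":"object","properties":{"commands":{"type":"array"},"squeeze":{"type":"number"}},"required":["commands"]}

```bash
mkdir -p pics; ls
python3 - <<'E'
from rig import arm
import cv2
for n in("scene","top"):
    im=arm.read_camera(n); cv2.imwrite(f"pics/{n}0.png",im[:,:,::-1]); print(n,arm.camera_info(n))
s=arm.read_state();print(s)
E
```

```text
pics
scene {'fovy': 46.280792703290494, 'cx': 279.0066461183018, 'cy': 211.2548181367802, 'R': array([[ 0.88557865,  0.4640535 ,  0.02011969],
       [ 0.3074521 , -0.55315824, -0.77426686],
       [-0.34817187,  0.69186004, -0.63253935]]), 't': array([-0.50111083, -0.14781067,  1.3632434 ])}
top {'fovy': 45.610205392742934, 'cx': 287.40336470411626, 'cy': 203.4005624776586, 'R': array([[-0.00205361, -0.99998732,  0.00459726],
       [-0.9768642 ,  0.00102295, -0.21385809],
       [ 0.21385068, -0.00493008, -0.97685392]]), 't': array([-0.05552599,  0.61173672,  0.8842681 ])}
{'time_s': 0.1, 'joint_pos': array([-1.26940492e+00,  1.31103865e-01,  1.48919533e+00,  1.78293533e-05,
        1.52301773e+00, -8.53872226e-02]), 'dq': array([ 7.63237734e-05, -1.97921070e-04, -3.11383379e-03, -4.16537171e-04,
       -1.91693304e-03,  1.04981934e-03]), 'effort': array([ 1.25637929e-03, -5.70951104e+01, -5.01942980e+01, -2.03616728e-04,
        8.02969647e-03, -1.50684048e-05]), 'ee_pos': array([ 0.22621467, -0.55520362,  0.24902473]), 'orientation': array([ 9.81358212e-01,  1.92185627e-01, -8.40792370e-05, -8.58071688e-04]), 'contact_force': array([ 1.00220927, -0.20815392,  0.12703328]), 'wrist_torque': array([-0.05690139, -0.0373764 ,  0.01849211]), 'grasp_force': 0.0, 'opening': 0.08534725155436115}
```

View pics/scene0.png

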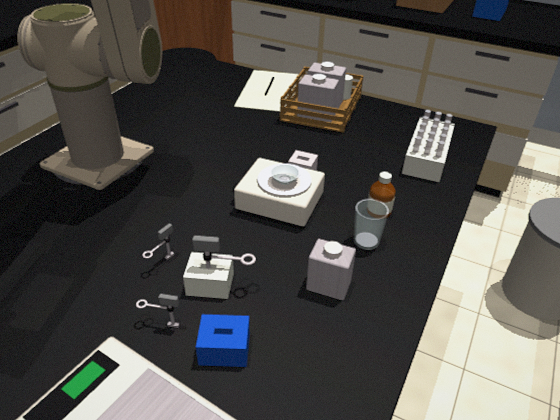

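View pics/top0.png

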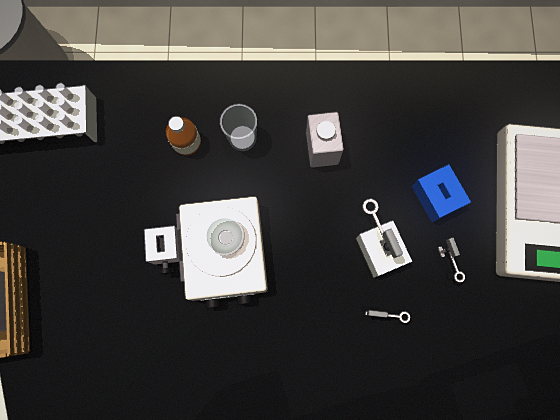

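The top view shows the stirrer at (222,248), with its shoe slot at (160,243) and knobs at the bottom (-x). There are three holder candidates in this view: (390,242) standing in the white block, (450,250) loose and small, and (385,315) loose and small. The one in the white block is the largest and fits the description. The blue block at (442,192) is the decoy. I'll confirm this in one enlarged crop.

Run:
```python
import cv2,numpy as np
t=cv2.imread("pics/top0.png");s=cv2.imread("pics/scene0.png")
def c(im,x,y,w,h,W,H): return cv2.resize(im[y:y+h,x:x+w],(W,H),interpolation=cv2.INTER_CUBIC)
m=np.vstack([np.hstack([c(t,340,190,80,60*80//80,400,300),c(s,180,225,80,60,400,300)]),
 np.hstack([c(t,140,210,60,45+15,300,300),c(s,280,145,50,30*1+20,300,300),c(t,340,230,40,60,200,300)])])
cv2.imwrite("pics/crop1.png",m)
```

```text
(no output)
```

View pics/crop1.png

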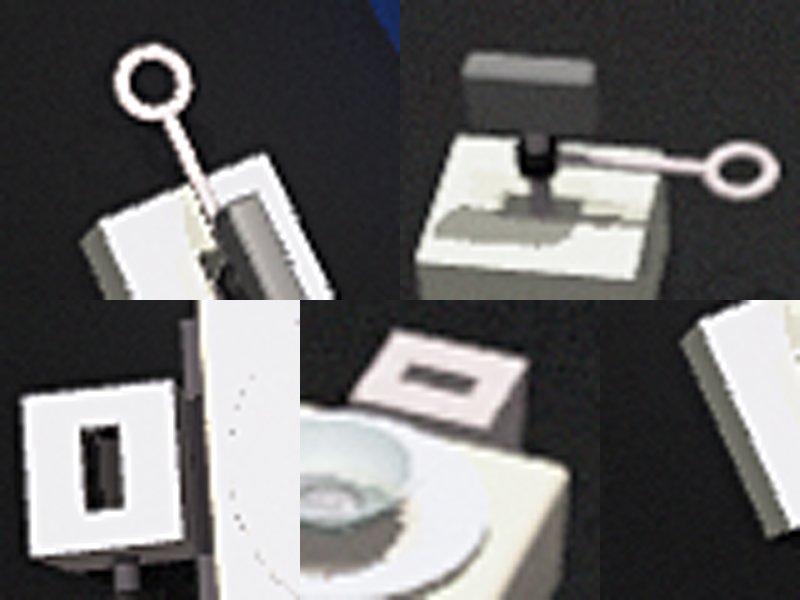

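The crop confirms it: the large holder stands in the white block, with its ring at top (370.4,206.4) and scene (248,259). The shoe slot is centred at about top (160.6,243.8). Next I'll zoom in further for corner measurement.

Run:
```python
import cv2,numpy as np
t=cv2.imread("pics/top0.png");s=cv2.imread("pics/scene0.png")
def c(im,x,y,w,h,k):
    return cv2.convertScaleAbs(cv2.resize(im[y:y+h,x:x+w],(w*k,h*k),interpolation=cv2.INTER_CUBIC),alpha=1.6)
m=np.hstack([c(t,355,215,60,65,8),c(s,187,230,40,65,8)])
m=np.hstack([c(t,355,215,60,65,8),c(s,187,230,40,65,8)])
cv2.imwrite("pics/crop2.png",m)
m=np.hstack([c(t,175,190,100,120,4),c(s,230,150,100,120,4)])
cv2.imwrite("pics/crop3.png",m)
```

```text
(no output)
```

View pics/crop2.png

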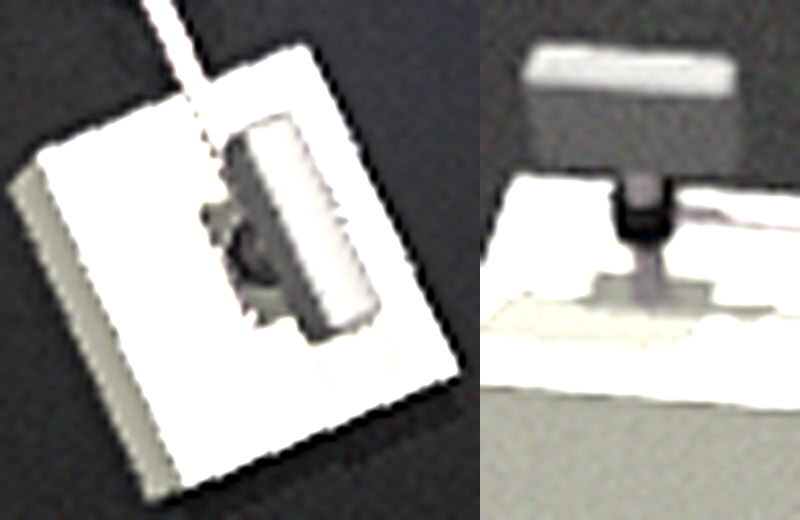

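View pics/crop3.png

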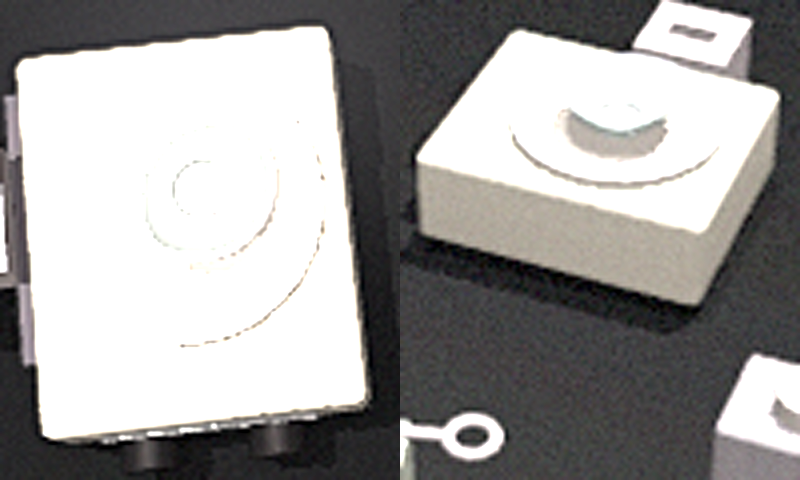

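```bash
cat > meas.py <<'E'
import numpy as np
from scipy.optimize import least_squares
from rig import arm
C={n:arm.camera_info(n) for n in("scene","top")}
def proj(n,X):
    c=C[n];f=210/np.tan(np.radians(c["fovy"]/2));p=np.atleast_2d(X)@c["R"].T+c["t"]
    return p[:,:2]/p[:,2:]*f+[c["cx"],c["cy"]]
def px(l,k,o,d=(0,0)): return (np.array(l,float)-d+.5)/k-.5+o
def fit(name,body,T,S,x0,fz=True):
    body=np.array(body,float)/1000
    def pts(p):
        c,s=np.cos(p[3]),np.sin(p[3]);return np.c_[body[:,0]*c-body[:,1]*s,body[:,0]*s+body[:,1]*c,body[:,2]]+p[:3]
    r=lambda p:np.r_[proj("top",pts(p))-T,proj("scene",pts(p))-S].ravel()
    o=least_squares(r,x0,loss="soft_l1");print(name,np.round(o.x[:3]*1000,1),"yaw deg",round(np.degrees(o.x[3]),2),"resid",np.round(r(o.x).reshape(-1,2),1).tolist());return o.x
def rect(a,b): return [[a/2,b/2,0],[a/2,-b/2,0],[-a/2,-b/2,0],[-a/2,b/2,0]]
E
cat > m1.py <<'E'
from meas import *
fit("stirrer",rect(180,150),px([(17,62),(328,28),(370,405),(42,440)],4,(175,190)),px([(778,95),(700,232),(418,158),(515,30)],4,(230,150),(400,0)),[.5,.1,.07,0])
fit("shoe",rect(60,56),px([(22,397),(172,380),(185,545),(30,556)],5,(140,210),(0,300)),px([(528,357),(500,432),(352,402),(394,330)],6,(280,145),(300,300)),[.5,.2,.07,0])
fit("slot",rect(32,15),px([(80,427),(120,424),(125,508),(86,515)],5,(140,210),(0,300)),px([(478,376),(472,392),(402,382),(408,362)],6,(280,145),(300,300)),[.5,.2,.07,0])
fit("grip",rect(50,14),px([(246,130),(293,112),(380,308),(328,328)],8,(355,215)),px([(737,55),(735,96),(523,83),(536,43)],8,(187,230),(480,0)),[.5,-.2,.12,.3])
fit("ring",[[0,0,0]],px([(152,82)],5,(340,190)),px([(740,170)],5,(180,225),(400,0)),[.5,-.2,.08,0])
c=C["top"]
# dock: top image only at z=53mm
T=px([(40,152),(303,45),(460,373),(183,487)],8,(355,215))
b=np.array(rect(85,70))/1000
def P(p):
    c,s=np.cos(p[2]),np.sin(p[2]);return np.c_[b[:,0]*c-b[:,1]*s,b[:,0]*s+b[:,1]*c,b[:,2]]+[p[0],p[1],p[3]]
r=lambda p:(proj("top",P(p))-T).ravel()
o=least_squares(r,[.5,-.2,.3,.053]);print("dock",o.x,r(o.x).round(1))
E
python3 m1.py
```

```text
stirrer [529.4  66.6  65.6] yaw deg 6.28 resid [[-0.6, -1.0], [0.2, -1.0], [-0.7, -0.3], [-0.4, 0.2], [-0.1, -0.3], [-0.5, 0.6], [-2.5, 0.4], [-1.4, 0.2]]
shoe [536.3 181.7  68.2] yaw deg 6.74 resid [[-0.2, -0.2], [-0.4, -0.3], [-0.7, -1.6], [0.1, -0.2], [-0.9, 1.0], [-2.9, -0.3], [-0.8, -0.4], [-0.4, 0.7]]
slot [536.  181.1  69.5] yaw deg 7.49 resid [[-0.4, -0.1], [-0.4, -0.5], [0.0, -0.4], [-0.3, -0.7], [-0.3, 0.3], [-1.1, 0.6], [-1.4, -0.3], [-0.5, 0.1]]
grip [ 530.6 -241.1  125.8] yaw deg 22.0 resid [[-1.9, -1.2], [-0.6, -1.9], [0.5, -0.2], [-0.3, 0.3], [-0.1, 0.4], [-1.3, 0.3], [-0.9, -0.3], [-0.8, -0.2]]
ring [ 604.2 -210.7   80.4] yaw deg 0.0 resid [[-0.3, -0.4], [-0.5, 0.1]]
dock [ 0.52862637 -0.24144694  0.38443909  0.055956  ] [-0.3  0.1  0.3 -0.2 -0.4  0.1  0.3 -0. ]
```

Fits agree: the slot centre is at about (536,181,70) with the stirrer yawed about 6.5°. The holder axis is at about (529.8,-241.2), with yaw 22.2° and grip top at about 127. The quarter turn needs the flipped grasp (tool x opposite to the arm) to stay within J6's range, so I'm moving while turning by half a turn.

>>> servo_tool --pt "1 46 -20 0 0 0 -0.16" --pt "1 92 -40 0 0 0 -0.32" --pt "1 138 -60 0 0 0 -0.48" --pt "1 184 -80 0 0 0 -0.64" --pt "1 230 -100 0 0 0 -0.8"

```text
time_s: 0.72
ee_pos: [0.4024, -0.3749, 0.2496]
orientation: [0.828, 0.561, -0.0, -0.0]
contact_force: [0.8, -0.2, -0.4]
opening: 0.0852
grasp_force: 0.0
```

```bash
cat > go.py <<'E'
import sys,numpy as np
from scipy.spatial.transform import Rotation as R
from rig import arm
def go(x,y,z,yaw):
    s=arm.read_state();r=R.from_quat(s["orientation"]);a=np.radians(yaw)
    q=R.from_matrix(np.array([[np.cos(a),np.sin(a),0],[np.sin(a),-np.cos(a),0],[0,0,-1]]).T.reshape(3,3).T)
    d=r.inv().apply(np.array([x,y,z])-s["ee_pos"]*1000);v=(r.inv()*q).as_rotvec()
    xa=r.apply([1,0,0])
    print("t",round(s["time_s"],2),"pos",(s["ee_pos"]*1000).round(1),"yaw",np.degrees(np.arctan2(xa[1],xa[0])).round(2),"tilt(zxy)",r.apply([0,0,1]).round(4),"F",s["contact_force"].round(1),"T",s["wrist_torque"].round(2),"open",round(s["opening"]*1000,1),"g",round(s["grasp_force"],1))
    print("shift",d.round(1),"turn",v.round(3),"j6",s["joint_pos"][5].round(3))
if __name__=="__main__": go(*map(float,sys.argv[1:]))
E
python3 go.py 529.8 -241.2 250 202.1
```

```text
t 0.72 pos [ 402.4 -374.9  249.6] yaw 68.29 tilt(zxy) [-4.e-04  5.e-04 -1.e+00] F [ 0.8 -0.2 -0.4] T [-0.04  0.    0.01] open 85.2 g 0.0
shift [171.3  68.9  -0.4] turn [ 0.000e+00 -1.000e-03 -2.335e+00] j6 -0.464
```

>>> servo_tool --pt "1 40 16 0 0 0 -0.16" --pt "1 80 32 0 0 0 -0.32" --pt "1 120 48 0 0 0 -0.48" --pt "1 150 60 0 0 0 -0.64" --pt "1 171 69 0 0 0 -0.8"

```text
time_s: 1.35
ee_pos: [0.5304, -0.2421, 0.2494]
orientation: [0.543, 0.84, 0.0, -0.0]
contact_force: [0.2, -0.7, -0.9]
opening: 0.0855
grasp_force: 0.0
```

>>> servo_tool --pt "1 0 0 0 0 0 -0.16" --pt "1 0 0 0 0 0 -0.32" --pt "1 0 0 0 0 0 -0.48" --pt "1 0 0 0 0 0 -0.64" --pt "1 0 0 0 0 0 -0.8"

```text
time_s: 1.98
ee_pos: [0.5294, -0.2434, 0.2494]
orientation: [0.174, 0.985, 0.0, -0.001]
contact_force: [-0.3, -0.5, -0.2]
opening: 0.0852
grasp_force: 0.0
```

>>> servo_tool --pt "1 0 0 0 0 0 -0.16" --pt "1 0 0 0 0 0 -0.32" --pt "1 0 0 0 0 0 -0.48" --pt "1 0 0 0 0 0 -0.64" --pt "1 0 0 0 0 0 -0.735"

```text
time_s: 2.6
ee_pos: [0.5294, -0.2435, 0.2494]
orientation: [-0.191, 0.982, 0.0, -0.0]
contact_force: [-0.1, -0.8, 0.1]
opening: 0.0855
grasp_force: 0.0
```

```bash
python3 go.py 529.8 -241.2 115 202.1
```

```text
t 2.6 pos [ 529.4 -243.5  249.4] yaw -157.98 tilt(zxy) [-1.e-03  5.e-04 -1.e+00] F [-0.1 -0.8  0.1] T [ 0.02  0.01 -0.01] open 85.5 g 0.0
shift [ -1.3   1.8 134.4] turn [ 0.001 -0.001 -0.001] j6 -2.474
```

>>> servo_tool --pt "1 -1 2 30 0 0 0" --pt "1 -1 2 65 0 0 0" --pt "1 -1 2 100 0 0 0" --pt "1 -1 2 125 0 0 0" --pt "1 -1 2 134 0 0 0" --squeeze 20

```text
time_s: 3.22
ee_pos: [0.5284, -0.2406, 0.1135]
orientation: [-0.189, 0.982, 0.001, -0.002]
contact_force: [0.6, 0.3, 0.9]
opening: 0.0858
grasp_force: 0.0
```

>>> servo_tool --pt "0.4 0 0 0 0 0 0" --pt "0.3 0 0 0 0 0 0" --pt "0.1 0 0 0 0 0 0" --pt "0 0 0 0 0 0 0" --pt "0 0 0 0 0 0 0" --squeeze 20

```text
time_s: 3.85
ee_pos: [0.5304, -0.2416, 0.117]
orientation: [-0.189, 0.982, -0.0, 0.001]
contact_force: [-0.6, 1.3, 4.6]
opening: 0.0135
grasp_force: 22.7
```

```bash
python3 go.py 529.8 -241.2 115 202.1
```

```text
t 3.85 pos [ 530.4 -241.6  117. ] yaw -158.22 tilt(zxy) [ 1.3e-03 -7.0e-04 -1.0e+00] F [-0.6  1.3  4.6] T [0.12 0.09 0.01] open 13.5 g 22.7
shift [0.4 0.6 2. ] turn [-0.001  0.001 -0.006] j6 -2.466
```

>>> servo_tool --pt "0 0 0 0 0 0 0" --pt "0 0 0 0 0 0 0" --pt "0 0 0 0 0 0 0" --pt "0 0 0 0 0 0 0" --pt "0 0 0 0 0 0 0" --squeeze 90

```text
time_s: 4.47
ee_pos: [0.5305, -0.2417, 0.1171]
orientation: [-0.189, 0.982, -0.001, 0.001]
contact_force: [-0.9, 0.7, 6.1]
opening: 0.0127
grasp_force: 88.5
```

```bash
python3 go.py 529.8 -241.2 115 202.1
```

```text
t 4.47 pos [ 530.5 -241.7  117.1] yaw -158.21 tilt(zxy) [ 1.6e-03 -8.0e-04 -1.0e+00] F [-0.9  0.7  6.1] T [0.14 0.06 0.01] open 12.7 g 88.5
shift [0.5 0.7 2.1] turn [-0.001  0.001 -0.005] j6 -2.467
```

>>> servo_tool --pt "0 0 0 -6 0 0 0" --pt "0 0 0 -14 0 0 0" --pt "0 0 0 -24 0 0 0" --pt "0 0 0 -36 0 0 0" --pt "0 0 0 -50 0 0 0"

```text
time_s: 5.1
ee_pos: [0.5298, -0.2413, 0.167]
orientation: [-0.189, 0.982, 0.0, -0.0]
contact_force: [0.5, 0.5, -1.4]
opening: 0.0127
grasp_force: 87.8
```

>>> servo_tool --pt "0 0 0 -14 0 0 0" --pt "0 0 0 -28 0 0 0" --pt "0 0 0 -42 0 0 0" --pt "0 0 0 -52 0 0 0" --pt "0 0 0 -58 0 0 0"

```text
time_s: 5.72
ee_pos: [0.53, -0.2415, 0.2248]
orientation: [-0.189, 0.982, -0.0, 0.0]
contact_force: [-1.0, 0.1, -2.2]
opening: 0.0129
grasp_force: 87.8
```

```bash
python3 go.py 536 181 225 186.5
```

```text
t 5.72 pos [ 530.  -241.5  224.8] yaw -158.22 tilt(zxy) [ 6.e-04 -3.e-04 -1.e+00] F [-1.   0.1 -2.2] T [-0.01  0.04 -0.  ] open 12.9 g 87.8
shift [-1.623e+02  3.901e+02 -3.000e-01] turn [-0.     0.     0.267] j6 -2.466
```

>>> servo_tool --pt "0 -10 24 -15 0 0 0.03" --pt "0 -26 62 -25 0 0 0.06" --pt "0 -44 106 -25 0 0 0.1" --pt "0 -62 150 -25 0 0 0.13" --pt "0 -80 194 -25 0 0 0.16"

```text
time_s: 6.35
ee_pos: [0.5318, -0.0301, 0.2488]
orientation: [-0.109, 0.994, 0.0, -0.0]
contact_force: [0.5, 0.0, -1.2]
opening: 0.0126
grasp_force: 88.0
```

```bash
python3 go.py 536 181 225 186.5
```

```text
t 6.35 pos [531.8 -30.1 248.8] yaw -167.46 tilt(zxy) [-4.e-04  1.e-04 -1.e+00] F [ 0.5  0.  -1.2] T [-0.1  -0.   -0.01] open 12.6 g 88.0
shift [-50.  205.1  23.8] turn [ 0.    -0.     0.105] j6 -1.943
```

>>> servo_tool --pt "0 -11 45 0 0 0 0.03" --pt "0 -22 90 0 0 0 0.05" --pt "0 -33 135 0 0 0 0.08" --pt "0 -43 178 0 0 0 0.105" --pt "0 -50 205 5 0 0 0.105"

```text
time_s: 6.98
ee_pos: [0.5359, 0.1816, 0.2441]
orientation: [-0.058, 0.998, 0.0, 0.0]
contact_force: [0.1, -0.5, -2.1]
opening: 0.0129
grasp_force: 87.9
```

>>> servo_tool --pt "0 0 0 10 0 0 0" --pt "0 0 0 18 0 0 0" --pt "0 0 0 18 0 0 0" --pt "0 0 0 18 0 0 0" --pt "0 0 0 18 0 0 0"

```text
time_s: 7.6
ee_pos: [0.5365, 0.1789, 0.2266]
orientation: [-0.057, 0.998, 0.0, 0.0]
contact_force: [-0.6, -0.4, -1.3]
opening: 0.0125
grasp_force: 88.0
```

Run:
```python
import cv2,numpy as np
from go import go
from rig import arm
im={n:arm.read_camera(n)[:,:,::-1] for n in("scene","top")}
for n in im: cv2.imwrite(f"pics/{n}1.png",im[n])
go(536,181,220,186.5)
def c(im,x,y,w,h,k): return cv2.resize(im[y:y+h,x:x+w],(w*k,h*k),interpolation=cv2.INTER_CUBIC)
m=np.hstack([c(im["top"],120,190,80,100,5),c(im["scene"],270,90,80,100,5)])
cv2.imwrite("pics/crop4.png",m)
```

```text
t 7.7 pos [536.4 179.2 226.5] yaw -173.43 tilt(zxy) [ 7.e-04  2.e-04 -1.e+00] F [ 0.4 -0.6 -1.8] T [-0.03  0.03 -0.04] open 12.7 g 88.0
shift [0.2 1.8 6.5] turn [0.    0.001 0.001] j6 -1.454
```

View pics/crop4.png

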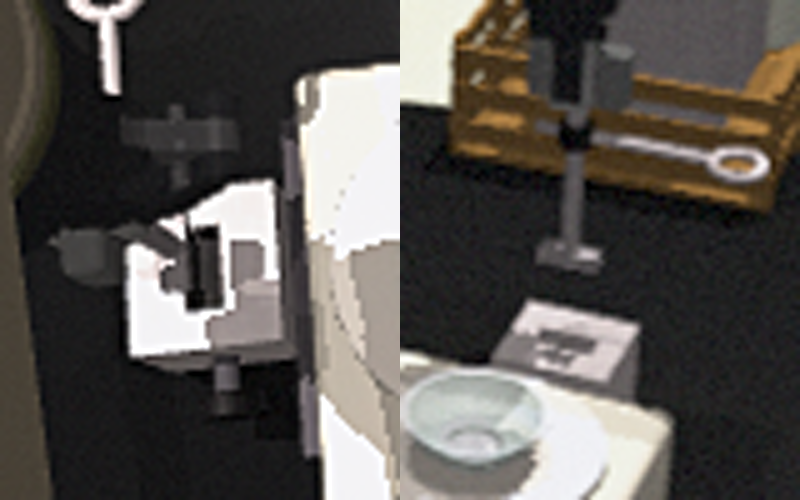

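The holder is held upright over the shoe. The ring is at scene (337.5,122) and the foot at scene (304,142). I'll zoom in to measure its in-hand offset and pitch.

Run:
```python
import cv2,numpy as np
t=cv2.imread("pics/top1.png");s=cv2.imread("pics/scene1.png")
def c(im,x,y,w,h,W,H): return cv2.convertScaleAbs(cv2.resize(im[y:y+h,x:x+w],(W,H),interpolation=cv2.INTER_CUBIC),alpha=1.5)
m=np.vstack([np.hstack([c(s,290,130,40,25,480,300),c(t,125,170,32,30,320,300)]),np.hstack([c(s,290,92,40,25,480,300),c(s,325,110,32,30,320,300)])])
cv2.imwrite("pics/crop5.png",m)
```

```text
(no output)
```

View pics/crop5.png

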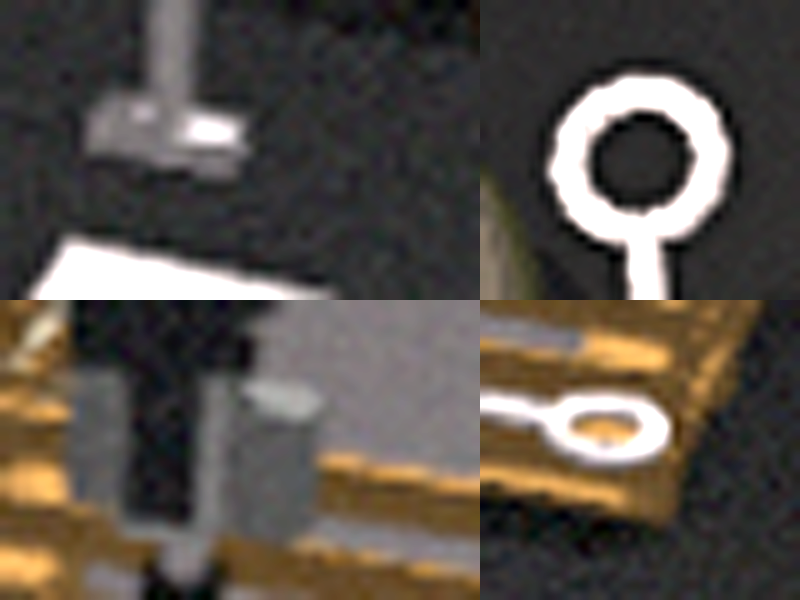

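```bash
cat > m2.py <<'E'
from meas import *
from scipy.spatial.transform import Rotation as R
tcp=np.array([.5364,.1791,.2266]);yaw=np.radians(6.57)
B=np.array([[80,0,72],[80,0,72],[-15,-5,0],[15,-5,0],[15,5,8],[-15,5,8],[25,-7,90],[-25,-7,90]])/1000
T=px([(160,160)],10,(125,170))
S=np.r_[px([(128,128)],10,(325,110)),px([(90,153),(233,178),(245,118),(97,97)],12,(290,130)),px([(312,240),(70,200)],12,(290,92))]
def P(p): # x,y,z offset of grip point (mm), pitch,yaw off
    r=R.from_euler("ZY",[yaw+p[4],p[3]]);return tcp+R.from_euler("Z",yaw).apply(p[:3]/1000)+r.apply(B-[0,0,.107]),r
def f(p):
    X,_=P(p);return np.r_[(proj("top",X[:1])-T).ravel(),(proj("scene",X[1:])-S).ravel(),p[3]/.02,p[4]/.02,p[1]/2]
o=least_squares(f,np.zeros(5),loss="soft_l1",x_scale=[1,1,1,.01,.01])
print(o.x[:3].round(2),np.degrees(o.x[3:]).round(2),f(o.x)[:16].reshape(-1,2).round(1).tolist())
r=P(o.x)[1];print("foot centre",((tcp+R.from_euler("Z",yaw).apply(o.x[:3]/1000)+r.apply([0,0,-.107]))*1000).round(1))
J=o.jac;print(np.sqrt(np.diag(np.linalg.inv(J.T@J)))*.6)
E
python3 m2.py
```

```text
[ 1.78  0.21 -1.96] [0.13 0.12] [[-0.4, -1.3], [-0.2, 0.3], [0.0, -0.6], [-0.5, -0.2], [0.0, 0.1], [0.9, -0.6], [-1.0, 1.1], [-0.8, 0.4]]
foot centre [537.9 179.5 117.6]
[0.9380315  0.9637073  0.93682584 0.00897789 0.00986476]
```

>>> servo_tool --pt "0 1.3 2.4 12 0 0 0" --pt "0 1.3 2.4 24 0 0 0" --pt "0 1.3 2.4 34 0 0 0" --pt "0 1.3 2.4 39 0 0 0" --pt "0 1.3 2.4 40 0 0 0"

```text
time_s: 8.32
ee_pos: [0.5344, 0.1816, 0.1854]
orientation: [-0.058, 0.998, -0.0, -0.0]
contact_force: [-0.1, 1.3, -2.3]
opening: 0.0126
grasp_force: 88.1
```

```bash
python3 go.py 534.8 181.3 179 186.4
```

```text
t 8.32 pos [534.4 181.6 185.4] yaw -173.4 tilt(zxy) [-8.e-04 -2.e-04 -1.e+00] F [-0.1  1.3 -2.3] T [-0.02  0.02  0.02] open 12.6 g 88.1
shift [-0.4 -0.4  6.4] turn [-0.    -0.001  0.004] j6 -1.449
```

>>> servo_tool --pt "0 -0.4 -0.4 4 0 0 0" --pt "0 -0.4 -0.4 6 0 0 0" --pt "0 -0.4 -0.4 7 0 0 0" --pt "0 -0.4 -0.4 8 0 0 0" --pt "0 -0.4 -0.4 9 0 0 0"

```text
time_s: 8.95
ee_pos: [0.5355, 0.1814, 0.1774]
orientation: [-0.058, 0.998, 0.0, 0.001]
contact_force: [0.4, -0.5, -1.8]
opening: 0.0129
grasp_force: 88.2
```

```bash
python3 go.py 534.8 181.3 179 186.4
```

```text
t 8.95 pos [535.5 181.4 177.4] yaw -173.4 tilt(zxy) [ 1.2e-03  3.0e-04 -1.0e+00] F [ 0.4 -0.5 -1.8] T [ 0.09 -0.25 -0.01] open 12.9 g 88.2
shift [ 0.7 -0.  -1.6] turn [0.    0.001 0.004] j6 -1.45
```

>>> servo_tool --pt "0 0 0 1 0 0 0" --pt "0 0 0 1.5 0 0 0" --pt "0 0 0 2 0 0 0" --pt "0 0 0 2.5 0 0 0" --pt "0 0 0 3 0 0 0"

```text
time_s: 9.57
ee_pos: [0.5352, 0.1814, 0.1741]
orientation: [-0.058, 0.998, 0.0, 0.0]
contact_force: [2.9, 0.4, -0.9]
opening: 0.0122
grasp_force: 88.2
```

```bash
python3 go.py 534.8 181.3 179 186.4
```

```text
t 9.57 pos [535.2 181.4 174.1] yaw -173.4 tilt(zxy) [ 5.e-04  1.e-04 -1.e+00] F [ 2.9  0.4 -0.9] T [ 0.04 -0.64 -0.02] open 12.2 g 88.2
shift [ 0.4 -0.  -4.9] turn [0.    0.    0.003] j6 -1.45
```

The foot has entered the slot and is lightly rubbing the slot's -x end. I'll ease it +x and lower further.

>>> servo_tool --pt "0 -0.5 0 0 0 0 0" --pt "0 -1 0 0 0 0 0" --pt "0 -1 0 1 0 0 0" --pt "0 -1 0 2 0 0 0" --pt "0 -1 0 3 0 0 0"

```text
time_s: 10.2
ee_pos: [0.5358, 0.1814, 0.1707]
orientation: [-0.058, 0.998, -0.0, -0.0]
contact_force: [0.5, 0.7, -1.6]
opening: 0.0128
grasp_force: 88.2
```

```bash
python3 go.py 534.8 181.3 166 186.4
```

```text
t 10.2 pos [535.8 181.4 170.7] yaw -173.4 tilt(zxy) [-6.e-04 -1.e-04 -1.e+00] F [ 0.5  0.7 -1.6] T [ 0.03 -0.05 -0.03] open 12.8 g 88.2
shift [1.  0.  4.7] turn [-0.    -0.001  0.004] j6 -1.45
```

>>> servo_tool --pt "0 0 0 1 0 0 0" --pt "0 0 0 2 0 0 0" --pt "0 0 0 3 0 0 0" --pt "0 0 0 4 0 0 0" --pt "0 0 0 4.5 0 0 0"

```text
time_s: 10.82
ee_pos: [0.536, 0.1814, 0.1664]
orientation: [-0.058, 0.998, -0.0, -0.0]
contact_force: [0.3, -0.7, -0.6]
opening: 0.0125
grasp_force: 88.2
```

>>> servo_tool --pt "0 0 0 0.5 0 0 0" --pt "0 0 0 1 0 0 0" --pt "0 0 0 1.5 0 0 0" --pt "0 0 0 2 0 0 0" --pt "0 0 0 2.5 0 0 0"

```text
time_s: 11.45
ee_pos: [0.5362, 0.1814, 0.1642]
orientation: [-0.058, 0.998, 0.0, 0.0]
contact_force: [-1.6, 0.4, 2.7]
opening: 0.0126
grasp_force: 88.6
```

>>> servo_tool --pt "0 0 0 0.5 0 0 0" --pt "0 0 0 1 0 0 0" --pt "0 0 0 1.5 0 0 0" --pt "0 0 0 2 0 0 0" --pt "0 0 0 2.5 0 0 0"

```text
time_s: 12.08
ee_pos: [0.5362, 0.1815, 0.1617]
orientation: [-0.058, 0.998, 0.0, 0.0]
contact_force: [-1.8, 0.1, 5.5]
opening: 0.0125
grasp_force: 88.9
```

```bash
python3 go.py 535.8 181.3 156 186.4
```

```text
t 12.07 pos [536.2 181.5 161.7] yaw -173.4 tilt(zxy) [ 3.e-04  1.e-04 -1.e+00] F [-1.8  0.1  5.5] T [-0.09  0.27 -0.01] open 12.5 g 88.9
shift [ 0.4 -0.1  5.7] turn [0.    0.    0.003] j6 -1.45
```

>>> servo_tool --pt "0 0.4 0 1.2 0 0 0" --pt "0 0.4 0 2.4 0 0 0" --pt "0 0.4 0 3.6 0 0 0" --pt "0 0.4 0 4.8 0 0 0" --pt "0 0.4 0 5.7 0 0 0"

```text
time_s: 12.7
ee_pos: [0.5362, 0.1815, 0.1566]
orientation: [-0.058, 0.998, 0.0, 0.001]
contact_force: [-2.0, 0.1, 8.4]
opening: 0.0121
grasp_force: 89.6
```

```bash
python3 go.py 535.9 181.3 156 186.4
```

```text
t 12.7 pos [536.2 181.5 156.6] yaw -173.4 tilt(zxy) [ 1.4e-03  3.0e-04 -1.0e+00] F [-2.   0.1  8.4] T [-0.17  0.41  0.  ] open 12.1 g 89.6
shift [ 0.3 -0.1  0.6] turn [0.    0.001 0.003] j6 -1.45
```

>>> servo_tool --pt "0 0.3 0 0.7 0 0 0" --pt "0 0.3 0 0.8 0 0 0" --pt "0 0.3 0 0.8 0 0 0.03" --pt "0 0.3 0 0.8 0 0 0.07" --pt "0 0.3 0.1 0.8 0 0 0.1"

```text
time_s: 13.32
ee_pos: [0.5362, 0.1817, 0.1562]
orientation: [-0.007, 1.0, 0.0, 0.001]
contact_force: [-0.6, 0.2, 8.4]
opening: 0.0123
grasp_force: 89.7
```

```bash
python3 go.py 535.9 181.3 156 96.4
```

```text
t 13.32 pos [536.2 181.7 156.2] yaw -179.19 tilt(zxy) [ 2.4e-03  6.0e-04 -1.0e+00] F [-0.6  0.2  8.4] T [-0.1   0.19  0.07] open 12.3 g 89.7
shift [ 0.3 -0.4  0.2] turn [0.002 0.002 1.473] j6 -1.349
```

>>> servo_tool --pt "0 0 0.1 0.2 0 0 0.06" --pt "0 0 0.2 0.3 0 0 0.12" --pt "0 0 0.3 0.3 0 0 0.18" --pt "0 0 0.3 0.3 0 0 0.24" --pt "0 0 0.4 0.3 0 0 0.3"

```text
time_s: 13.95
ee_pos: [0.5364, 0.1822, 0.1561]
orientation: [0.143, 0.99, 0.001, 0.001]
contact_force: [0.5, 0.3, 8.7]
opening: 0.0127
grasp_force: 89.8
```

```bash
python3 go.py 535.9 181.3 156 96.4
```

```text
t 13.95 pos [536.4 182.2 156.1] yaw 163.58 tilt(zxy) [ 2.9e-03  8.0e-04 -1.0e+00] F [0.5 0.3 8.7] T [-0.02  0.1   0.02] open 12.7 g 89.8
shift [ 0.3 -1.   0.1] turn [3.000e-03 1.000e-03 1.172e+00] j6 -1.047
```

>>> servo_tool --pt "0 0 0.1 0.1 0 0 0.09" --pt "0 0 0.2 0.1 0 0 0.18" --pt "0 -0.1 0.3 0.1 0 0 0.27" --pt "0 -0.1 0.4 0.1 0 0 0.36" --pt "0 -0.1 0.5 0.1 0 0 0.45"

```text
time_s: 14.58
ee_pos: [0.5368, 0.1826, 0.156]
orientation: [0.361, 0.933, 0.001, 0.001]
contact_force: [-0.3, 0.3, 8.5]
opening: 0.0125
grasp_force: 89.8
```

>>> servo_tool --pt "0 0 0.1 0 0 0 0.08" --pt "0 0 0.2 0 0 0 0.16" --pt "0 -0.1 0.3 0 0 0 0.24" --pt "0 -0.1 0.4 0 0 0 0.32" --pt "0 -0.1 0.5 0 0 0 0.4"

```text
time_s: 15.2
ee_pos: [0.5372, 0.1829, 0.156]
orientation: [0.539, 0.843, 0.001, 0.001]
contact_force: [0.3, 0.1, 9.2]
opening: 0.0122
grasp_force: 89.8
```

```bash
python3 go.py 537 182.5 156 96.4
```

```text
t 15.2 pos [537.2 182.9 156. ] yaw 114.83 tilt(zxy) [ 3.2e-03  8.0e-04 -1.0e+00] F [0.3 0.1 9.2] T [-0.02 -0.03  0.04] open 12.2 g 89.8
shift [-0.3 -0.4  0. ] turn [0.003 0.    0.322] j6 -0.196
```

>>> servo_tool --pt "0 0 0.1 0 0 0 0.08" --pt "0 0 0.2 0 0 0 0.16" --pt "0 0 0.3 0 0 0 0.24" --pt "0 -0.1 0.3 0 0 0 0.3" --pt "0 -0.1 0.3 0 0 0 0.32"

```text
time_s: 15.82
ee_pos: [0.5375, 0.183, 0.1561]
orientation: [0.665, 0.747, 0.001, 0.001]
contact_force: [-0.4, 0.1, 10.0]
opening: 0.0129
grasp_force: 89.8
```

```bash
python3 go.py 537 182.5 162.8 96.4
```

```text
t 15.82 pos [537.5 183.  156.1] yaw 96.58 tilt(zxy) [ 3.3e-03  9.0e-04 -1.0e+00] F [-0.4  0.1 10. ] T [-0.01 -0.01  0.01] open 12.9 g 89.8
shift [-0.4 -0.6 -6.7] turn [ 0.003 -0.     0.003] j6 0.123
```

>>> servo_tool --pt "0 0 0 -1 0 0 0" --pt "0 0 0 -2 0 0 0" --pt "0 0 0 -3 0 0 0" --pt "0 0 0 -4 0 0 0" --pt "0 0 0 -5 0 0 0"

```text
time_s: 16.45
ee_pos: [0.5374, 0.1829, 0.1606]
orientation: [0.665, 0.747, 0.001, 0.001]
contact_force: [1.3, 0.1, 4.7]
opening: 0.0126
grasp_force: 89.1
```

```bash
python3 go.py 537 182.5 162.8 96.4
```

```text
t 16.45 pos [537.4 182.9 160.6] yaw 96.65 tilt(zxy) [ 2.9e-03  7.0e-04 -1.0e+00] F [1.3 0.1 4.7] T [-0.07 -0.36 -0.02] open 12.6 g 89.1
shift [-0.4 -0.4 -2.2] turn [ 0.003 -0.     0.004] j6 0.122
```

>>> servo_tool --pt "0 0 0.3 0 0 0 0" --pt "0 0 0.6 -0.5 0 0 0" --pt "0 0 0.6 -1 0 0 0" --pt "0 0 0.6 -1.5 0 0 0" --pt "0 0 0.6 -2 0 0 0"

```text
time_s: 17.08
ee_pos: [0.5375, 0.1829, 0.162]
orientation: [0.665, 0.747, 0.001, 0.0]
contact_force: [1.8, -0.1, 4.5]
opening: 0.0126
grasp_force: 88.9
```

```bash
python3 go.py 537 182.5 162.8 96.4
```

```text
t 17.07 pos [537.5 182.9 162. ] yaw 96.65 tilt(zxy) [ 1.5e-03  5.0e-04 -1.0e+00] F [ 1.8 -0.1  4.5] T [ 0.17 -0.47  0.03] open 12.6 g 88.9
shift [-0.3 -0.5 -0.8] turn [ 0.002 -0.     0.004] j6 0.122
```

>>> servo_tool --pt "0 0 0 -0.4 0 0 0" --pt "0 0 0 -0.8 0 0 0" --pt "0 0 0 -1.2 0 0 0" --pt "0 0 0 -1.6 0 0 0" --pt "0 0 0 -1.6 0 0 0"

```text
time_s: 17.7
ee_pos: [0.5369, 0.1827, 0.1631]
orientation: [0.665, 0.747, 0.0, 0.0]
contact_force: [2.9, 0.8, 2.8]
opening: 0.0129
grasp_force: 88.5
```

```bash
python3 go.py 537 182.5 162.8 96.4
```

```text
t 17.7 pos [536.9 182.7 163.1] yaw 96.65 tilt(zxy) [ 0. -0. -1.] F [2.9 0.8 2.8] T [ 0.24 -0.83 -0.01] open 12.9 g 88.5
shift [-0.2  0.1  0.3] turn [0.    0.    0.004] j6 0.122
```

>>> servo_tool --pt "0 0 0.4 0 0 0 0" --pt "0 0 0.8 0 0 0 0" --pt "0 0 1.0 0 0 0 0" --pt "0 0 1.0 -0.3 0 0 0" --pt "0 0 1.0 -0.5 0 0 0"

```text
time_s: 18.32
ee_pos: [0.5374, 0.1828, 0.1632]
orientation: [0.665, 0.747, -0.0, -0.0]
contact_force: [0.8, 0.3, 0.5]
opening: 0.0126
grasp_force: 88.5
```

```bash
python3 go.py 537 182.5 162.8 96.4
```

```text
t 18.32 pos [537.4 182.8 163.2] yaw 96.65 tilt(zxy) [-1.1e-03 -2.0e-04 -1.0e+00] F [0.8 0.3 0.5] T [ 0.19 -0.21 -0.02] open 12.6 g 88.5
shift [-0.2 -0.5  0.4] turn [-0.001  0.     0.004] j6 0.121
```

>>> servo_tool --pt "0 0 0.2 0 0 0 0" --pt "0 0 0.2 0 0 0 0" --pt "0.25 0 0.2 0 0 0 0" --pt "0.35 0 0.2 0 0 0 0" --pt "0.5 0 0.2 0 0 0 0" --squeeze 20

```text
time_s: 18.95
ee_pos: [0.5381, 0.1828, 0.1638]
orientation: [0.665, 0.747, 0.0, 0.0]
contact_force: [0.2, -0.2, -0.1]
opening: 0.0425
grasp_force: 0.0
```

Run:
```python
import cv2,numpy as np
from go import go
from rig import arm
im={n:arm.read_camera(n)[:,:,::-1] for n in("scene","top")}
go(537,182.5,240,96.4)
def c(im,x,y,w,h,k): return cv2.resize(im[y:y+h,x:x+w],(w*k,h*k),interpolation=cv2.INTER_CUBIC)
cv2.imwrite("pics/crop6.png",np.hstack([c(im["top"],130,195,80,100,5),c(im["scene"],260,95,80,100,5)]))
```

```text
t 19.05 pos [538.1 182.8 163.8] yaw 96.64 tilt(zxy) [ 2.e-04  0.e+00 -1.e+00] F [-0.7  1.  -0.3] T [ 0.03  0.06 -0.02] open 42.8 g 0.0
shift [ -0.2  -1.2 -76.2] turn [0.    0.    0.004] j6 0.121
```

View pics/crop6.png

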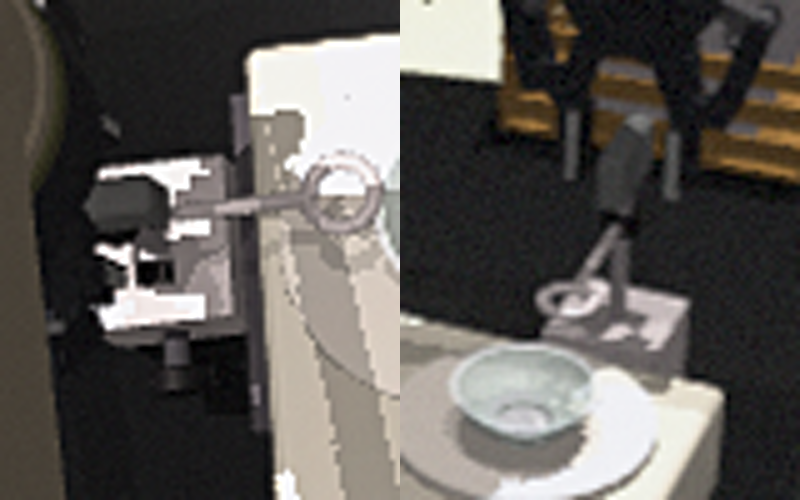

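The holder stands upright and released. In the top view its ring at (198,234) is over the plate, and the arm is perpendicular to the rail side. I'll withdraw straight up.

>>> servo_tool --pt "0.6 0 0 -10 0 0 0" --pt "0.6 0 0 -30 0 0 0" --pt "0.6 0 0 -55 0 0 0" --pt "0.6 0 0 -80 0 0 0" --pt "0.6 0 0 -100 0 0 0"

```text
time_s: 19.68
ee_pos: [0.5387, 0.183, 0.2668]
orientation: [0.665, 0.747, 0.001, 0.001]
contact_force: [0.4, 0.2, 0.1]
opening: 0.0511
grasp_force: 0.0
```

>>> servo_tool --pt "0.6 30 0 0 0 0 0" --pt "0.6 65 0 0 0 0 0" --pt "0.6 100 0 0 0 0 0" --pt "0.6 130 0 0 0 0 0" --pt "0.6 130 0 0 0 0 0"

```text
time_s: 20.3
ee_pos: [0.5225, 0.3139, 0.2644]
orientation: [0.664, 0.748, 0.0, -0.0]
contact_force: [0.2, -0.4, 0.3]
opening: 0.0513
grasp_force: 0.0
```

Run:
```python
import cv2,numpy as np
from go import go
from rig import arm
im={n:arm.read_camera(n)[:,:,::-1] for n in("scene","top")}
go(537,182.5,240,96.4)
def c(im,x,y,w,h,k): return cv2.resize(im[y:y+h,x:x+w],(w*k,h*k),interpolation=cv2.INTER_CUBIC)
cv2.imwrite("pics/crop7.png",np.hstack([c(im["top"],130,195,80,100,5),c(im["scene"],260,95,80,100,5)]))
```

```text
t 20.4 pos [523.1 311.8 264.2] yaw 96.68 tilt(zxy) [ 4.e-04 -3.e-04 -1.e+00] F [ 0.7 -0.7 -1.2] T [-0.    0.03 -0.03] open 50.8 g 0.0
shift [-130.1   -1.3   24.3] turn [0.    0.    0.005] j6 0.337
```

View pics/crop7.png

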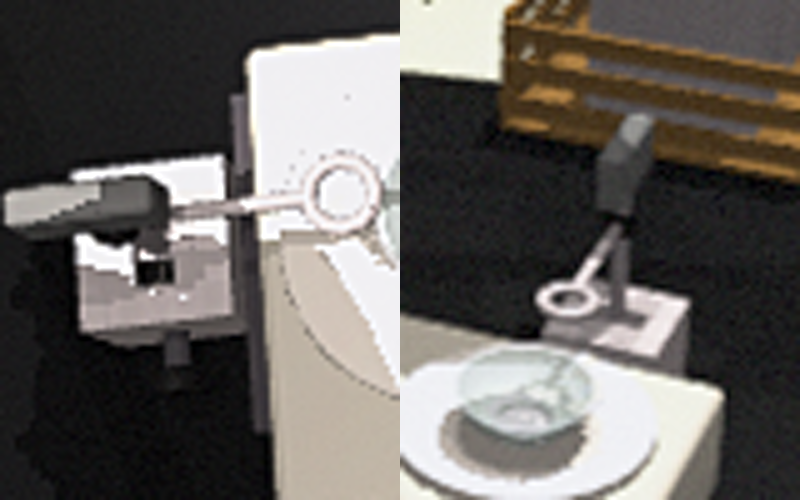

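The holder stands upright with the ring over the plate at top (198,233.5), the dish is untouched and the arm is clear. I'll check the ring height and direction numerically, then hand in if they're right.

Run:
```python
from meas import *
r=fit("ring",[[0,0,0]],px([(341,193)],5,(130,195)),px([(168,298)],5,(260,95)),[.54,.1,.126,0])
ok=np.linalg.norm(r[:3]-[.5455,.1015,.126])<.006
print("ok",ok)
if ok: print(arm.job_done())
```

```text
ring [545.7 101.6 127.2] yaw deg 0.0 resid [[-0.3, -0.4], [-0.7, 0.1]]
ok True
the job is handed in; nothing more can be done
None
```

The thermometer holder is mounted upright in its catch with the ring over the stirring plate, measured within about 1.5 mm of where it should be; the arm is clear, and I handed the job in at about 20 s of the 64 s allowed.

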